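# Slide the pepper mill home into its bay

## Task

Push the tall dark pepper mill across the steel worktop into the empty one of the two blue parking bays, fully home against the bay's back stop, pushing it low at its foot so that it slides upright and never tips. Do not grip, lift or carry it: only push it with the fingertips or the outside of the fingers. Leave the white salt pot in the other bay and everything else on the worktop alone, and finish clear of everything.

Things in the scene. Friction and masses are not known exactly. Their poses are not given: they have to be found in the camera images.
- pepper_mill: the dark wooden pepper mill to be moved: tall, narrow, loose, 225 mm high, about 0.3 to 0.6 kg. Its foot is an upright cylinder 62 mm in diameter up to 45 mm height; above that nothing is wider than 52 mm. Origin: centre of its underside (on the worktop when standing); z up along its axis; its yaw means nothing
- mill_push (a point): point on the mill's axis 22 mm above its underside: a good height to push at. Friction on the worktop is about 0.5 to 0.7: pushed at the foot below about 35 mm the mill slides upright, pushed higher it tips over
- home_spot: flat red disc 58 mm in diameter, printed on the floor of whichever bay is empty; its centre is where the mill's axis stands when home in that bay (the same point as that bay's origin). It is level with the worktop and its yaw means nothing
- left_bay: blue sheet-metal bay fixed to the worktop on the robot's left: back stop and two side walls 34 mm high, 4 mm thick, no floor lip. Origin: on the worktop where the mill's axis stands when home. Its own +x points into the bay, roughly away from the other bay (to the left, turned up to 17 degrees either way). Back stop face at x = +32 mm; side wall faces at y = +-40 mm
- right_bay: the same bay on the robot's right, its +x pointing into it, roughly to the right. In both, the side walls run from x = +34 to -28 mm, then flare outward to x = -51 mm, where the mouth is about 100 mm wide; the mouth faces the middle of the worktop. One bay holds the salt pot, the other is empty; which one varies
- salt_pot: the white salt pot standing in the other bay, a squat round lidded crock 62 mm in diameter and 80 mm high, loose; to be left alone. Origin: centre of its underside
- oil_bottle: bystander, loose, to be left alone: tall green glass bottle with a black cap, 68 mm in diameter, 250 mm high, beyond the left bay. Origin: centre of its underside
- spice_jar: bystander, loose, to be left alone: squat amber jar with a red cap, 64 mm in diameter, 75 mm high, beyond the left bay. Origin: centre of its underside
- steel_bowl: bystander, loose, to be left alone: steel bowl, 130 mm across the rim, 55 mm high, in the middle behind the mill. Origin: centre of its underside
- mincer_plate: bystander, loose, to be left alone: dark steel mincer disc, 70 mm in diameter, 10 mm thick, lying in the middle behind the mill. Origin: centre of its underside
- salt_can: bystander, loose, to be left alone: blue can with a white cap, 72 mm in diameter, 100 mm high, beyond the right bay. Origin: centre of its underside
- stomper: bystander, loose, to be left alone: white plastic meat stomper standing on end, 48 mm in diameter, 168 mm high, beyond the right bay. Origin: centre of its underside
Not all that is in view belongs to the job. Leave any orange or red look-alike of the pepper_mill alone.

How it is judged:
At the end, for the whole second after the job is handed in: The pepper mill stands upright (within 0.05 rad) and still on the worktop in the empty bay, fully home: its axis within 6 mm of the home line along the bay (at most about 7 mm short of the back stop) and within 12 mm of the bay's centre line (((horizontal distance between home_spot and left_bay below 0.05 m and x of pepper_mill in the frame of left_bay between -0.006 and 0.006 m and y of pepper_mill in the frame of left_bay between -0.012 and 0.012 m) or (horizontal distance between home_spot and right_bay below 0.05 m and x of pepper_mill in the frame of right_bay between -0.006 and 0.006 m and y of pepper_mill in the frame of right_bay between -0.012 and 0.012 m)) and angle between pepper_mill's own z axis and vertical below 0.05 rad and height (world z) of pepper_mill below 0.003 m and linear speed of pepper_mill below 0.01 m/s); the robot touches nothing.
It fails at once if the pepper mill is tipped or rocked by more than 0.25 rad (angle between pepper_mill's own z axis and vertical above 0.25 rad).
It fails at once if the pepper mill is lifted off the worktop by more than 12 mm (height (world z) of pepper_mill above 0.012 m).
It fails at once if the pepper mill is taken between the fingers: the fingers touch it while the grasp point is within 20 mm of its axis (contact force between the fingers and pepper_mill above 0.5 N and horizontal distance between the grasp point and pepper_mill below 0.02 m).
It fails at once if the pepper mill is touched high up: the fingers touch it while the grasp point is more than 90 mm above its underside (contact force between the fingers and pepper_mill above 0.5 N and z of the grasp point in the frame of pepper_mill above 0.09 m).
It fails at once if another thing on the worktop is moved by more than 20 mm or tipped by more than 0.3 rad (distance of any of salt_pot, oil_bottle, spice_jar, steel_bowl, mincer_plate, salt_can, stomper from where it was at the start of the episode above 0.02 m or angle between any of salt_pot, oil_bottle, spice_jar, steel_bowl, mincer_plate, salt_can, stomper's own z axis and vertical above 0.3 rad).
It also fails if it takes over 64 s, if anything falls off the work surface, if the arm or the gripper's body presses on something with over 40 N, if the wrist force passes 120 N, or if a joint passes its speed limit or range.

## Robot

A 6-joint arm with a two-finger parallel gripper is mounted at the origin on the work surface. World frame = base frame: x ahead of the robot, y to its left, z up, the work surface at z = 0. Lengths are in m, angles in rad, forces in N, time in s.
With the tool pointing down it reaches from about 0.35 to 0.775 m from the base axis. Payload 7.3 kg.
Tool frame: the origin (TCP) lies midway between the tips of the shut fingers; the grasp point (between the pads) lies 19 mm behind it; z points along the fingers, x is the direction in which the jaws open and shut, and the axes are right-handed (so a half turn about z gives the same grasp; the last joint's range is limited). The gripper opens to 92 mm and grips with 3 to 60 N. Pads are 19 mm wide; open, the fingers measure 130 mm over their backs; the gripper's body (75 mm by 190 mm) begins 47 mm behind the grasp point.
Start: joints at [-1.437, 0.342, 1.524, -0, 1.275, -0.146], TCP at [0.145, -0.505, 0.227] pointing down, gripper open.
Joint ranges: [-2.53, 2.53], [-0.77, 2.02], [0.04, 2.7], [-1, 4.14], [0.28, 2.66], [-3.11, 3.11]. Speed limits (rad/s): [2.57, 2.57, 3.14, 3.14, 3.14, 3.14].

## Interface

Orientations are given as a unit quaternion [x, y, z, w].
In Python, from plant import manip gives the robot as it stands. The module is installed in compiled form; this text tells all that it offers.
- The arm moves only by the tool play_rows, never from a script. Its argument "series" is a list of rows, each a list of 7 numbers: the turn, a rotation vector about the tool's x, y, z in degrees, then the shift along the tool's x, y, z in cm, then the opening, from 0 (shut) to 1 (fully open). A call has 1 to 20 rows; each row shifts and turns the commanded pose from where the row before left it, along the tool's axes as they then stand; what a row does not reach is not made up. A row lasts 1/12 s, in which the tool goes at most 41.7 mm and 7.16 degrees, less where a joint would pass 70% of its speed; a pose out of reach is approached as far as the arm can. A call is refused whole if a number of a shift passes 4.17 or a number of a turn 7.16, either way. A call with a gripper value outside its range is refused whole. The fingers move at their own pace and stop on an object; "force" is the grip in N (left out, the last holds). Time passes only in rows, so rows that do not move let the fingers close. It gives the time, the measured TCP pose, the force and the opening at its end, in the units of the state.
- manip.get_obs(): the state, without advancing time (a new reading comes with each control period).
- manip.grab_frame(name): name is "scene" or "top" or "wrist"; returns the picture (400x640x3 uint8, red, green, blue); there is no depth.
- manip.camera_model(name): a dict with "vfov" (degrees; the focal length in pixels is half the picture's height over the tangent of half this angle, whatever the lens; pixels are square), "cx", "cy" (the principal point, pixels), "rvec" (rotation vector, rad) and "tvec" (3), from world to camera coordinates, as OpenCV has them. Camera axes: x right, y down, z forward; pixel columns grow to the right and rows downward; lengths in m; the calibration is good to about 2 mm. A picture is of the moment at which its call begins: read the wrist's pose just before it. camera_model takes no time and is no camera call; for the wrist camera it gives the pose at the moment of the call.
- manip.sign_off(): hands the job in, once; it reports no verdict.
Trained networks look in the newest picture that a camera, given by its name, has taken for a name from the list of things; names that differ only in an ending like _2 or _b are one class to them, and where a whole thing is asked for, a point or a joint stands for the part that bears it (a point fixed in the world has none). Each returns a list of dicts, best first, with "conf" (0 to 1); they miss things now and then, are a little off and sometimes report something else, mostly with a low value. They report only what shows in the picture. A call takes as long as a camera call. They do not tell look-alikes from the thing itself.
- manip.cut_out(label, camera): "mask" (400x640 bool, what is visible of it) and "point" ([column, row] in pixels, amid what is visible of it).
The state is a dict: "t": time; "joint_pos": joint angles; "qd": joint speeds; "joint_efforts": joint torques, N m; "position": TCP position; "tcp_rot": TCP orientation; "contact_force": force on the tool from outside, world axes, zero at the start; "wrist_torque": the same for the moment, N m; "width": finger opening in m.
Only numpy, scipy, OpenCV 4.12 (cv2) and the standard library are available. Lean on these libraries where they do the work, as an engineer would, in place of code of your own. Each camera call takes 0.05 s, during which the arm holds its last target.

## Working session

There is one attempt and no reset: what is moved stays moved. The work goes in short steps, Python scripts to look and compute and a tool call to move; the robot and the scene stay as the last step left them, time stands still between calls to the robot, and variables do not carry over. Pictures are saved under pics/ and viewed, and the job is handed in when it is done.

Besides the shell and the picture viewer there is one more tool, called after "Call:" by a JSON object that holds its "name" and its "arguments". play_rows: Moves the arm, as the interface text tells. Its arguments: {"type":"object","properties":{"series":{"type":"array"},"force":{"type":"number"}},"required":["series"]}

```bash
mkdir -p pics; python3 - <<'E'
from plant import manip
import cv2
o=manip.get_obs();print({k:o[k] for k in('t','position','tcp_rot','width','joint_pos')})
for n in('scene','top','wrist'):
    im=manip.grab_frame(n);cv2.imwrite(f'pics/a_{n}.png',im[:,:,::-1]);c=manip.camera_model(n);print(n,c)
E
```

```text
{'t': 0.0, 'position': array([ 0.1449331 , -0.50418426,  0.2260541 ]), 'tcp_rot': array([ 7.98777873e-01, -6.01625576e-01, -5.33162865e-04, -5.40625958e-04]), 'width': 0.09156932786806547, 'joint_pos': array([-1.43703767e+00,  3.42717314e-01,  1.52499887e+00,  1.34206642e-06,
        1.27539507e+00, -1.45968367e-01])}
scene {'vfov': 43.69508423219432, 'cx': 316.7413121594923, 'cy': 190.5610890663079, 'rvec': array([ 1.24171442,  2.09792512, -1.06565589]), 'tvec': array([ 0.26114082, -0.2449187 ,  1.76003694])}
top {'vfov': 56.6254891122205, 'cx': 313.5284483969341, 'cy': 199.42834800576495, 'rvec': array([ 2.16249813, -2.17227459,  0.07646294]), 'tvec': array([0.00970548, 0.56728203, 1.05912669])}
wrist {'vfov': 63.639136471407674, 'cx': 317.3290502544939, 'cy': 201.69266379165052, 'rvec': array([-2.32923221,  1.75258957,  0.24142932]), 'tvec': array([-0.52468615, -0.03417312,  0.38926479])}
```

View pics/a_scene.png

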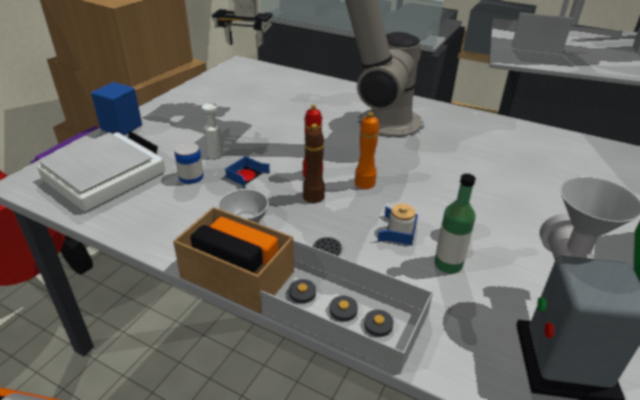

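View pics/a_top.png

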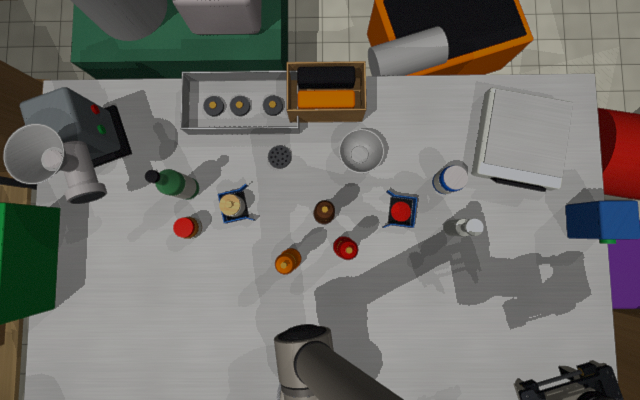

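View pics/a_wrist.png

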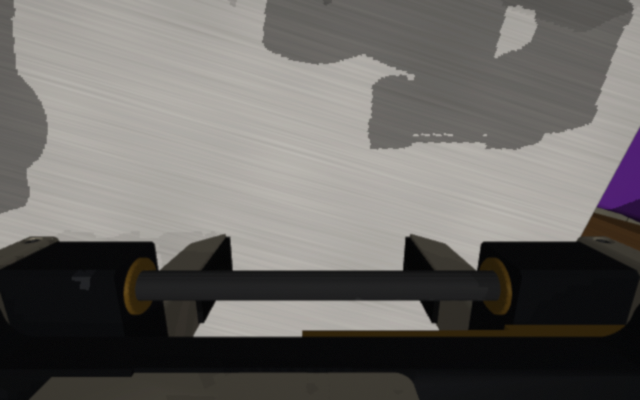

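Top picture: the right bay at (401,211) is empty and shows the red disc. The left bay at (232,206) holds the salt pot. There are three tall mill shapes: dark brown at (324,211), orange at (287,262) and red at (346,248). Only the brown one fits "dark wooden". Next I'll measure everything and enlarge a crop to confirm.

```bash
cat > h.py <<'E'
import numpy as np,cv2
from plant import manip
def cam(n):
    c=manip.camera_model(n);f=200/np.tan(np.radians(c['vfov']/2))
    K=np.array([[f,0,c['cx']],[0,f,c['cy']],[0,0,1]]);return K,np.array(c['rvec']),np.array(c['tvec'])
def back(n,uv,z):
    K,r,t=cam(n);R=cv2.Rodrigues(r)[0];C=-R.T@t
    d=R.T@np.linalg.inv(K)@np.array([uv[0],uv[1],1.]);return C+d*(z-C[2])/d[2]
def proj(n,p):
    K,r,t=cam(n);return cv2.projectPoints(np.array(p,float).reshape(-1,3),r,t,K,None)[0].reshape(-1,2)
E
python3 - <<'E'
from h import *
t=manip.grab_frame('top');s=manip.grab_frame('scene')
for l in('pepper_mill','home_spot','right_bay','salt_can','stomper','steel_bowl','mincer_plate'):
  for n in('top','scene'):
    for d in manip.cut_out(l,n)[:3]:
        m=d['mask'];ys,xs=np.nonzero(m)
        print(l,n,round(d['conf'],2),np.round(d['point']),'bbox',xs.min(),xs.max(),ys.min(),ys.max(),'cen0',back(n,(xs.mean(),ys.mean()),0)[:2].round(4))
        np.save(f'pics/{l}_{n}_{int(d["point"][0])}.npy',m)
a=cv2.resize(t[170:290,250:480],None,fx=3.4,fy=3.4,interpolation=cv2.INTER_CUBIC)
cv2.imwrite('pics/b_top.png',a[:,:,::-1])
a=cv2.resize(s[90:270,150:400],None,fx=3.2,fy=3.2,interpolation=cv2.INTER_CUBIC)
cv2.imwrite('pics/b_scene.png',a[:,:,::-1])
E
```

```text
pepper_mill top 0.97 [289. 261.] bbox 275 301 247 274 cen0 [0.3891 0.0847]
pepper_mill top 0.76 [344. 248.] bbox 333 357 237 259 cen0 [ 0.4252 -0.085 ]
pepper_mill top 0.75 [322. 212.] bbox 313 335 200 224 cen0 [ 0.5307 -0.0247]
pepper_mill scene 0.95 [309. 121.] bbox 302 322 105 176 cen0 [ 0.175  -0.2251]
pepper_mill scene 0.67 [368. 156.] bbox 355 377 112 188 cen0 [0.2377 0.0126]
home_spot top 0.58 [397. 209.] bbox 392 410 202 220 cen0 [ 0.5331 -0.2512]
home_spot scene 0.62 [248. 173.] bbox 238 253 170 179 cen0 [ 0.5254 -0.2496]
right_bay top 0.8 [402. 223.] bbox 387 415 192 227 cen0 [ 0.5319 -0.2546]
right_bay scene 0.57 [242. 168.] bbox 226 269 157 185 cen0 [ 0.503  -0.2701]
salt_can top 0.83 [450. 180.] bbox 432 467 166 194 cen0 [ 0.6272 -0.3989]
salt_can top 0.66 [324. 213.] bbox 314 334 200 224 cen0 [ 0.5315 -0.0236]
salt_can scene 0.76 [187. 161.] bbox 173 202 143 183 cen0 [ 0.5615 -0.4406]
stomper top 0.88 [462. 229.] bbox 443 483 219 236 cen0 [ 0.4856 -0.432 ]
stomper top 0.45 [324. 213.] bbox 312 335 200 224 cen0 [ 0.5326 -0.0223]
stomper scene 0.62 [212. 134.] bbox 202 222 103 158 cen0 [ 0.3779 -0.4919]
steel_bowl top 0.74 [360. 150.] bbox 339 383 129 172 cen0 [ 0.717  -0.1361]
steel_bowl scene 0.68 [246. 205.] bbox 217 267 189 221 cen0 [ 0.6473 -0.1714]
mincer_plate scene 0.83 [329. 243.] bbox 313 341 236 255 cen0 [0.6844 0.1056]
mincer_plate scene 0.56 [214. 134.] bbox 201 222 103 158 cen0 [ 0.3733 -0.4963]
mincer_plate scene 0.45 [395. 234.] bbox 377 417 206 245 cen0 [0.5586 0.2342]
```

View pics/b_top.png

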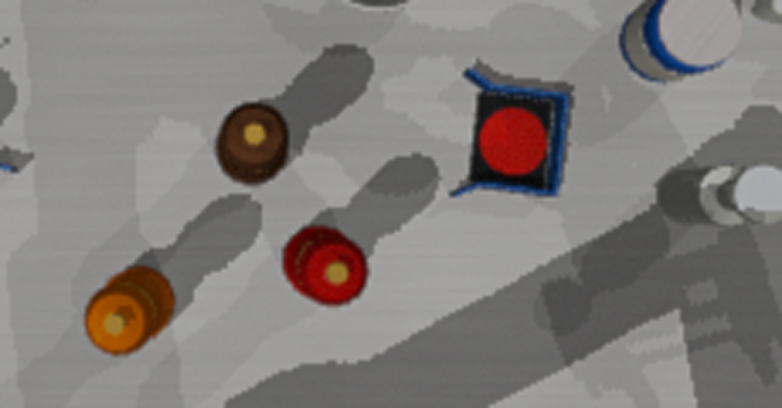

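View pics/b_scene.png

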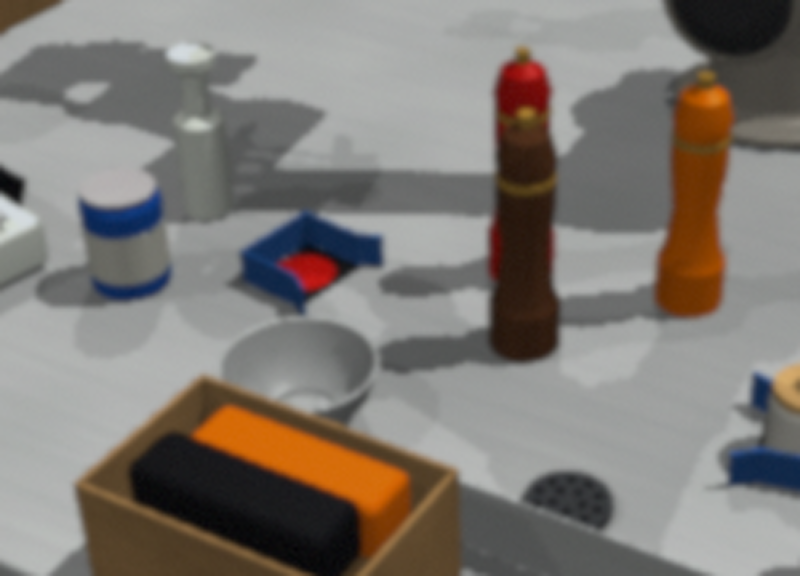

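The crop confirms it: the brown mill with the gold knob is at crop (255,140), and the red and orange ones are separate. The empty bay is at crop (513,141). Next, metric positions.

```bash
python3 - <<'E'
from h import *
from scipy.optimize import minimize
im=cv2.cvtColor(cv2.imread('pics/a_top.png'),cv2.COLOR_BGR2RGB);sc=cv2.cvtColor(cv2.imread('pics/a_scene.png'),cv2.COLOR_BGR2RGB)
def c2f(x,y):return (x/3.4+250-.35,y/3.4+170-.35)
def s2f(x,y):return (x/3.2+150-.35,y/3.2+90-.35)
print('knob z.225',back('top',c2f(255,133),.225))
# foot: brown mask in both
m=np.load('pics/pepper_mill_top_322.npy')
ys,xs=np.nonzero(m)
# disc
for n,I,box in(('top',im,(380,190,430,235)),('scene',sc,(225,150,275,190))):
    x0,y0,x1,y1=box;s=I[y0:y1,x0:x1].astype(int);mm=(s[...,0]>110)&(s[...,1]<70);yy,xx=np.nonzero(mm)
    print('disc',n,len(xx),back(n,(xx.mean()+x0,yy.mean()+y0),0))
a=back('top',c2f(570,93),.034);b=back('top',c2f(555,193),.034);print('back wall corners',a,b,'len',np.linalg.norm(a-b))
# inner side top edges
for p in((480,93),(476,183),(470,70),(452,193)):print(p,back('top',c2f(*p),.034))
# foot: scene bottom edge of foot: crop lowest point (525,357); left/right edges (491..558)
for p in((525,357),(491,345),(558,345)):print('foot',back('scene',s2f(*p),0))
# silhouette fit
def sil(n,x,y,prof):
    M=np.zeros((400*4,640*4),np.uint8);a=np.linspace(0,2*np.pi,40)
    for (z0,z1,r) in prof:
        P=np.array([[x+r*np.cos(t),y+r*np.sin(t),z] for z in(z0,z1) for t in a])
        h=cv2.convexHull(((proj(n,P)+.5)*4).astype(np.int32));cv2.fillPoly(M,[h],1)
    return cv2.resize(M.astype(np.float32),(640,400),interpolation=cv2.INTER_AREA)
prof=[(0,.045,.031),(.045,.19,.025)]
best=min(((np.abs(sil('top',x,y,prof)-m)[190:235,300:345].sum(),x,y) for x in np.arange(.5,.545,.002) for y in np.arange(-.05,0,.002)))
print('mill top fit',best)
R=sc.astype(int);bm=((R[...,0]<125)&(R[...,0]-R[...,2]>15)&(R[...,1]<70)).astype(np.float32)
best=min(((np.abs(sil('scene',x,y,[(0,.045,.031)])-bm)[180:205,295:330].sum(),x,y) for x in np.arange(.5,.545,.002) for y in np.arange(-.05,0,.002)))
print('mill scene fit',best)
for nm,p,z in(('redknob',(338,271),.225),('orknob',(115,323),.225)):print(nm,back('top',c2f(*p),z))
E
```

```text
knob z.225 [ 0.52715807 -0.02276835  0.225     ]Traceback (most recent call last):
  File "<stdin>", line 8, in <module>
    fid = stack.enter_context(open(os.fspath(file), "rb"))
                              ~~~~^^^^^^^^^^^^^^^^^^^^^^^
FileNotFoundError: [Errno 2] No such file or directory: 'pics/pepper_mill_top_322.npy'
```

```bash
ls pics/pepper*; cat > fit.py <<'E'
from h import *
import glob
im=cv2.cvtColor(cv2.imread('pics/a_top.png'),cv2.COLOR_BGR2RGB);sc=cv2.cvtColor(cv2.imread('pics/a_scene.png'),cv2.COLOR_BGR2RGB)
def c2f(x,y):return (x/3.4+250-.35,y/3.4+170-.35)
def s2f(x,y):return (x/3.2+150-.35,y/3.2+90-.35)
m=np.load([f for f in glob.glob('pics/pepper_mill_top_32*.npy')][0])
for n,I,box in(('top',im,(380,190,430,235)),('scene',sc,(225,150,275,190))):
    x0,y0,x1,y1=box;s=I[y0:y1,x0:x1].astype(int);mm=(s[...,0]>110)&(s[...,1]<70);yy,xx=np.nonzero(mm)
    print('disc',n,len(xx),back(n,(xx.mean()+x0,yy.mean()+y0),0))
a=back('top',c2f(570,93),.034);b=back('top',c2f(555,193),.034);print('back wall corners',a,b,'len',np.linalg.norm(a-b))
for p in((480,93),(476,183),(470,70),(452,193)):print(p,back('top',c2f(*p),.034))
for p in((525,357),(491,345),(558,345)):print('foot',back('scene',s2f(*p),0))
def sil(n,x,y,prof):
    M=np.zeros((400*4,640*4),np.uint8);a=np.linspace(0,2*np.pi,40)
    for (z0,z1,r) in prof:
        P=np.array([[x+r*np.cos(t),y+r*np.sin(t),z] for z in(z0,z1) for t in a])
        h=cv2.convexHull(((proj(n,P)+.5)*4).astype(np.int32));cv2.fillPoly(M,[h],1)
    return cv2.resize(M.astype(np.float32),(640,400),interpolation=cv2.INTER_AREA)
prof=[(0,.045,.031),(.045,.19,.025)]
best=min(((np.abs(sil('top',x,y,prof)-m)[190:235,300:345].sum(),x,y) for x in np.arange(.5,.545,.002) for y in np.arange(-.05,0,.002)))
print('mill top fit',best)
R=sc.astype(int);bm=((R[...,0]<125)&(R[...,0]-R[...,2]>15)&(R[...,1]<70)).astype(np.float32)
best=min(((np.abs(sil('scene',x,y,[(0,.045,.031)])-bm)[184:206,295:330].sum(),x,y) for x in np.arange(.5,.545,.002) for y in np.arange(-.05,0,.002)))
print('mill scene fit',best)
for nm,p,z in(('redknob',(338,271),.225),('orknob',(115,323),.225)):print(nm,back('top',c2f(*p),z))
E
python3 fit.py
```

```text
pics/pepper_mill_scene_308.npy
pics/pepper_mill_scene_368.npy
pics/pepper_mill_top_288.npy
pics/pepper_mill_top_321.npy
pics/pepper_mill_top_344.npy
disc top 296 [ 0.53339773 -0.2501602   0.        ]
disc scene 129 [ 0.52627208 -0.24722485  0.        ]
back wall corners [ 0.57196924 -0.29235743  0.034     ] [ 0.4874156 -0.2773861  0.034    ] len 0.08586884245934523
(480, 93) [ 0.57238346 -0.21629428  0.034     ]
(476, 183) [ 0.49609941 -0.21124719  0.034     ]
(470, 70) [ 0.59208567 -0.20825046  0.034     ]
(452, 193) [ 0.48776099 -0.19088536  0.034     ]
foot [ 0.54531407 -0.01150096  0.        ]
foot [ 0.54457368 -0.04557317  0.        ]
foot [0.51603828 0.00518628 0.        ]
mill top fit (np.float32(37.4375), np.float64(0.526), np.float64(-0.02399999999999998))
mill scene fit (np.float32(41.5), np.float64(0.52), np.float64(-0.027999999999999983))
redknob [ 0.43140176 -0.0794683   0.225     ]
orknob [0.39622666 0.07468757 0.225     ]
```

```bash
python3 - <<'E'
from h import *
from scipy.spatial.transform import Rotation as Ro
o=manip.get_obs();K,r,t=cam('wrist');R=cv2.Rodrigues(r)[0];C=-R.T@t
T=Ro.from_quat(o['tcp_rot']).as_matrix();print('cam in tool',T.T@(C-o['position']),'axis in tool',T.T@R[2])
import glob
exec(open('fit.py').read().split("prof=")[0].split("def sil")[1].join(["def sil",""]))
im=cv2.cvtColor(cv2.imread('pics/a_top.png'),cv2.COLOR_BGR2RGB).astype(int)
prof=[(0,.045,.031),(.045,.19,.025)]
Rr,G,B=im[...,0],im[...,1],im[...,2]
red=(Rr>2*G+20)&(Rr>60)&(G<50)
ora=(Rr>B+50)&(Rr>90)
for nm,mk,x0,y0 in(('red',red,.431,-.079),('or',ora,.396,.075)):
    u=proj('top',[x0,y0,.1])[0].astype(int);sl=(slice(u[1]-22,u[1]+22),slice(u[0]-22,u[0]+22))
    print(nm,mk[sl].sum(),min((np.abs(sil('top',x,y,prof)[sl]-mk[sl]).sum(),round(x,4),round(y,4)) for x in np.arange(x0-.016,x0+.017,.002) for y in np.arange(y0-.016,y0+.017,.002)))
m=np.load(glob.glob('pics/steel_bowl_top*')[0]);ys,xs=np.nonzero(m)
print('bowl',back('top',(xs.mean(),ys.mean()),.055),[back('top',((xs.min()+xs.max())/2,v),.055)[:2].round(3) for v in(ys.min(),ys.max())])
b=proj('top',[[.5334,-.2502,0]]);print(b)
for s in(1,):
  a=np.radians(10);d=np.array([-np.sin(a),-np.cos(a)]);y=np.array([-d[1],d[0]])
  print(proj('top',[[*(np.array([.5334,-.2502])+p[0]*d+p[1]*y),.034] for p in((.036,.044),(.036,-.044),(-.028,.04),(-.028,-.04),(-.051,.05),(-.051,-.05))]).round(1))
  print([tuple(round(v/1,1) for v in ((x)/3.4+250-.35,(yy)/3.4+170-.35)) for x,yy in((570,93),(555,193),(480,93),(476,183),(470,70),(452,193))])
E
```

```text
cam in tool [ 0.00017525 -0.07212289 -0.15729653] axis in tool [1.96364602e-04 2.69130202e-01 9.63103782e-01]
red 358 (np.float32(110.1875), np.float64(0.431), np.float64(-0.077))
or 314 (np.float32(213.9375), np.float64(0.396), np.float64(0.075))
bowl [ 0.7047987  -0.12995415  0.055     ] [array([ 0.768, -0.131]), array([ 0.642, -0.129])]
[[400.41547073 211.10390244]]
[[417.6 197.5]
 [413.1 227.7]
 [395.4 195.2]
 [391.2 222.5]
 [388.  190.4]
 [382.7 224.6]]
[(417.3, 197.0), (412.9, 226.4), (390.8, 197.0), (389.6, 223.5), (387.9, 190.2), (382.6, 226.4)]
```

Call:
{"name": "play_rows", "arguments": {"series": [[0,0,-7,0,0,-3,0.44],[0,0,-7,0,0,-3,0.44],[0,0,-7,0,0,-3,0.44],[0,0,-7,0,0,-3,0.44],[0,0,-7,0,0,0,0.44],[0,0,-7,0,0,0,0.44],[0,0,-7,0,0,0,0.44],[0,0,-7,0,0,0,0.44],[0,0,-7,0,0,0,0.44],[0,0,0,0,0,0,0.44]], "force": 20}}

```text
t: 1.78
position: [0.145, -0.5046, 0.3468]
tcp_rot: [0.996, -0.093, 0.0, 0.0]
contact_force: [-0.5, 0.3, 0.4]
width: 0.0408
```

Call:
{"name": "play_rows", "arguments": {"series": [[0,0,0,1.6,-3.44,0,0.44],[0,0,0,1.6,-3.44,0,0.44],[0,0,0,1.6,-3.44,0,0.44],[0,0,0,1.6,-3.44,0,0.44],[0,0,0,1.6,-3.44,0,0.44],[0,0,0,1.6,-3.44,0,0.44],[0,0,0,1.6,-3.44,0,0.44],[0,0,0,1.6,-3.44,0,0.44],[0,0,0,1.6,-3.44,0,0.44],[0,0,0,1.6,-3.44,0,0.44],[0,0,0,1.6,-3.44,0,0.44],[0,0,0,1.6,-3.44,0,0.44],[0,0,0,1.6,-3.44,0,0.44],[0,0,0,1.6,-3.44,0,0.44],[0,0,0,1.6,-3.44,0,0.44],[0,0,0,1.6,-3.44,0,0.44],[0,0,0,1.5,-3.44,0,0.44],[0,0,0,1.4,-3.44,0,0.44],[0,0,0,0,0,0,0.44],[0,0,0,0,0,0,0.44]]}}

```text
t: 3.45
position: [0.543, 0.0507, 0.3459]
tcp_rot: [0.995, -0.096, -0.001, 0.0]
contact_force: [-0.4, 0.9, 0.6]
width: 0.0403
```

Call:
{"name": "play_rows", "arguments": {"series": [[0,0,-1,0,0,0,0.44],[-6,0,0,0,0,0,0.44],[-6,0,0,0,0,0,0.44],[-6,0,0,0,0,0,0.44],[-6,0,0,0,0,0,0.44],[-6,0,0,0,0,0,0.44],[0,0,0,0,0,0,0.44],[0,0,0,0,0,0,0.44]]}}

```text
t: 4.12
position: [0.5424, 0.0491, 0.346]
tcp_rot: [0.963, -0.084, -0.023, 0.257]
contact_force: [-0.8, 0.0, -0.2]
width: 0.0403
```

```bash
cat >> h.py <<'E'
from scipy.spatial.transform import Rotation as Ro
O=np.array([.5334,-.2502]);A=np.radians(10);D=np.array([-np.sin(A),-np.cos(A)]);Y=np.array([-D[1],D[0]])
def bay(p):
    q=np.array(p[:2])-O;return (q@D).round(4),(q@Y).round(4)
def rep():
    o=manip.get_obs();T=Ro.from_quat(o['tcp_rot']).as_matrix()
    print('t',o['t'],'p',o['position'].round(4),'bay s,lat',bay(o['position']),'w',round(o['width'],4),'F',np.round(o['contact_force'],1),'q',np.round(o['joint_pos'],2))
    print('toolx',T[:,0].round(3),'yaw',np.degrees(np.arctan2(T[1,0],T[0,0])).round(2),'y',T[:,1].round(3),'z',T[:,2].round(3))
    return o,T
def pic(n,name):
    im=manip.grab_frame(n);cv2.imwrite(f'pics/{name}.png',im[:,:,::-1]);return im
E
python3 - <<'E'
from h import *
rep();a=pic('scene','c_scene');b=pic('top','c_top');w=pic('wrist','c_wrist')
E
```

```text
t 4.1167 p [0.5424 0.0491 0.346 ] bay s,lat (np.float64(-0.2963), np.float64(-0.0431)) w 0.0403 F [-0.8  0.  -0.2] q [ 0.22  0.46  1.14 -0.49  1.74  0.36]
toolx [ 0.985 -0.173 -0.002] yaw -9.96 y [-0.149 -0.854  0.498] z [-0.088 -0.491 -0.867]
```

View pics/c_scene.png

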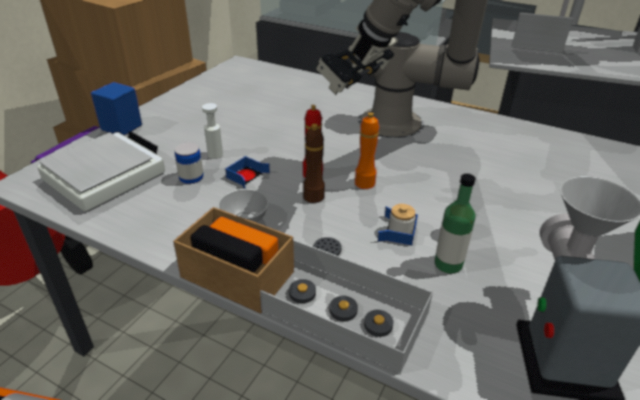

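View pics/c_top.png

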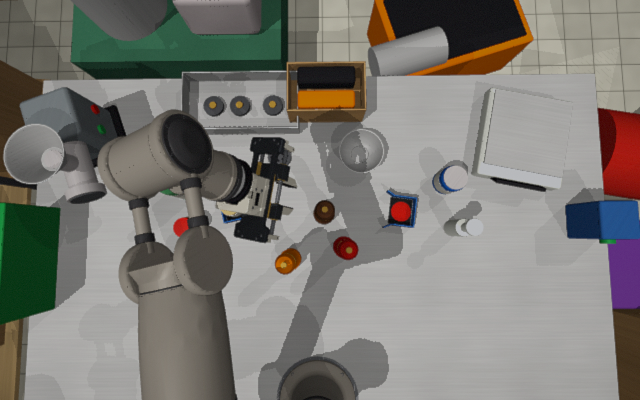

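View pics/c_wrist.png

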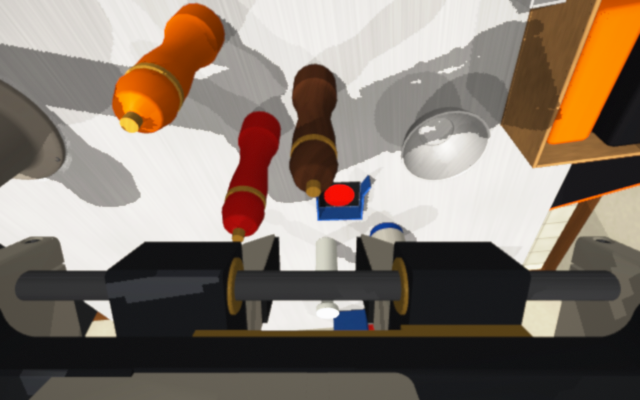

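```bash
python3 - <<'E'
from h import *
o,T=rep();p=o['position']
for L in(0,.1,.2,.3,.35):
    q=p-L*T[:,2];print(L,q.round(3),proj('scene',q).round(0),proj('top',q).round(0))
im=pic('scene','d_scene')
cv2.imwrite('pics/d_s2.png',cv2.resize(im[0:200,250:550],None,fx=2.6,fy=2.6)[:,:,::-1])
print(back('top',(152,177),.25))
E
```

```text
t 4.2667 p [0.5425 0.0477 0.3477] bay s,lat (np.float64(-0.295), np.float64(-0.0427)) w 0.0405 F [-0.1 -0.7 -0.5] q [ 0.22  0.45  1.14 -0.49  1.74  0.36]
toolx [ 0.984 -0.175  0.002] yaw -10.11 y [-0.153 -0.854  0.498] z [-0.086 -0.49  -0.867]
0 [0.543 0.048 0.348] [[338.  88.]] [[291. 198.]]
0.1 [0.551 0.097 0.434] [[358.  56.]] [[260. 189.]]
0.2 [0.56  0.146 0.521] [[381.  20.]] [[221. 177.]]
0.3 [0.568 0.195 0.608] [[408. -22.]] [[168. 162.]]
0.35 [0.573 0.219 0.651] [[424. -46.]] [[135. 152.]]
[0.60213646 0.38164069 0.25      ]
```

View pics/d_s2.png

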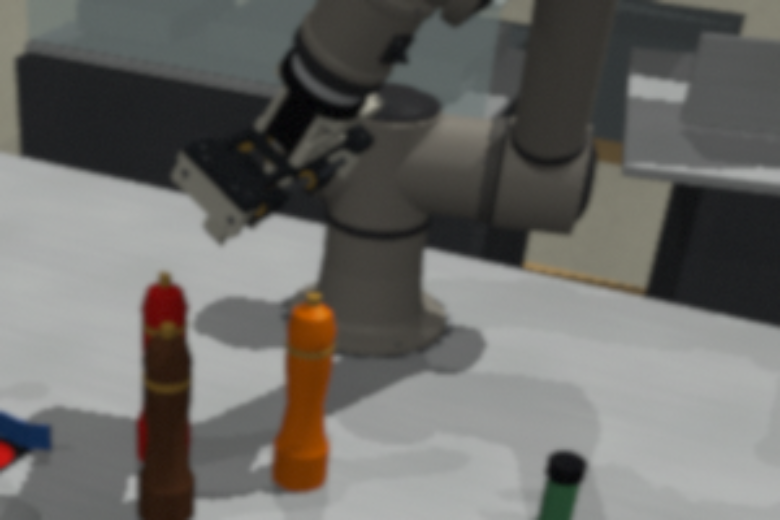

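Call:
{"name": "play_rows", "arguments": {"series": [[0,0,0,0,-1.5,2.6,0.44],[0,0,0,0,-1.5,2.6,0.44],[0,0,0,0,-1.5,2.6,0.44],[0,0,0,0,-1.5,2.6,0.44],[0,0,0,0,-1.5,2.6,0.44],[0,0,0,0,-1.5,2.6,0.44],[0,0,0,0,-1.5,2.6,0.44],[0,0,0,0,-1.5,2.6,0.44],[0,0,0,0,-1.5,2.6,0.44],[0,0,0,0,0,0,0.44],[0,0,0,0,0,0,0.44]]}}

```text
t: 5.23
position: [0.5422, 0.0479, 0.0766]
tcp_rot: [0.962, -0.085, -0.024, 0.258]
contact_force: [-0.8, 0.1, 0.3]
width: 0.0404
```

```bash
python3 - <<'E'
from h import *
rep();a=pic('scene','e_scene');b=pic('top','e_top')
x=np.vstack([cv2.resize(a[60:260,180:500],(800,500))[:300+0],cv2.resize(b[120:290,100:500],(800,340))[:300]])
cv2.imwrite('pics/e.png',x[:,:,::-1])
E
```

```text
t 5.2333 p [0.5422 0.0479 0.0766] bay s,lat (np.float64(-0.2951), np.float64(-0.0431)) w 0.0404 F [-0.8  0.1  0.3] q [ 0.22  0.69  1.51 -0.52  1.21  0.65]
toolx [ 0.985 -0.175 -0.002] yaw -10.07 y [-0.15  -0.853  0.5  ] z [-0.089 -0.492 -0.866]
```

View pics/e.png

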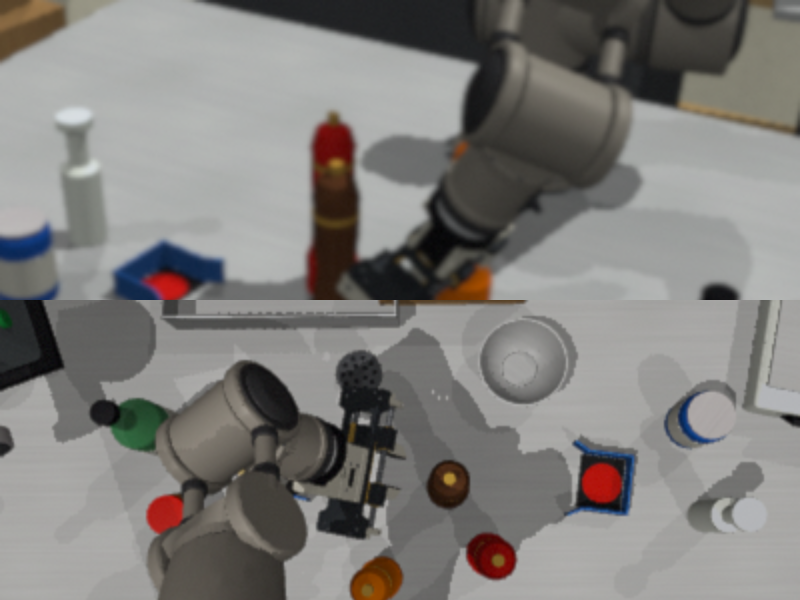

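Call:
{"name": "play_rows", "arguments": {"series": [[0,0,0,0,-0.9,1.58,0.44],[0,0,0,0,-0.9,1.58,0.44],[0,0,0,0,-0.9,1.58,0.44],[0,0,0,0,0,0,0.44]]}}

```text
t: 5.67
position: [0.5422, 0.0485, 0.0215]
tcp_rot: [0.962, -0.084, -0.023, 0.258]
contact_force: [-0.0, 0.5, -0.1]
width: 0.0404
```

```bash
python3 - <<'E'
from h import *
rep();a=pic('wrist','f_wrist');b=pic('top','f_top')
x=np.vstack([cv2.resize(a,(480,300)),cv2.resize(b[130:290,200:456],(480,300))])
cv2.imwrite('pics/f.png',x[:,:,::-1])
E
```

```text
t 5.6667 p [0.5422 0.0485 0.0215] bay s,lat (np.float64(-0.2956), np.float64(-0.0432)) w 0.0404 F [-0.   0.5 -0.1] q [ 0.22  0.77  1.54 -0.54  1.11  0.71]
toolx [ 0.985 -0.174 -0.001] yaw -10.0 y [-0.15  -0.853  0.5  ] z [-0.088 -0.492 -0.866]
```

View pics/f.png

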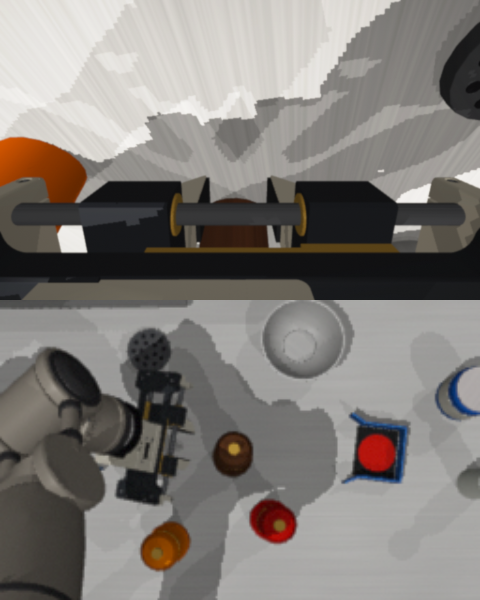

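Call:
{"name": "play_rows", "arguments": {"series": [[0,0,0,-0.2,0.87,0.5,0.44],[0,0,0,0,0.87,0.5,0.44],[0,0,0,0,0.87,0.5,0.44],[0,0,0,0,0.43,0.25,0.44],[0,0,0,0,0.43,0.25,0.44],[0,0,0,0,0.35,0.2,0.44],[0,0,0,0,0.35,0.2,0.44],[0,0,0,0,0,0,0.44]]}}

```text
t: 6.43
position: [0.5323, 0.0011, 0.0222]
tcp_rot: [0.962, -0.084, -0.022, 0.258]
contact_force: [-0.4, 0.8, 0.9]
width: 0.0402
```

```bash
python3 - <<'E'
from h import *
rep();a=pic('wrist','g_wrist');b=pic('top','g_top')
x=np.vstack([cv2.resize(a,(480,300)),cv2.resize(b[150:290,230:454],(480,300))])
cv2.imwrite('pics/g.png',x[:,:,::-1])
E
```

```text
t 6.4333 p [0.5323 0.0011 0.0222] bay s,lat (np.float64(-0.2473), np.float64(-0.0447)) w 0.0402 F [-0.4  0.8  0.9] q [ 0.14  0.74  1.62 -0.58  1.05  0.68]
toolx [ 0.985 -0.173  0.   ] yaw -9.98 y [-0.15  -0.853  0.5  ] z [-0.086 -0.493 -0.866]
```

View pics/g.png

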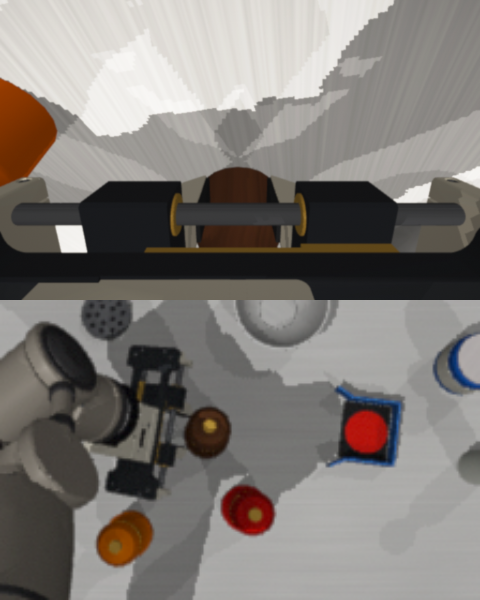

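Call:
{"name": "play_rows", "arguments": {"series": [[0,0,0,0.33,0.416,0.24,0.44],[0,0,0,0.33,0.416,0.24,0.44],[0,0,0,0.33,0.416,0.24,0.44],[0,0,0,0.33,0.416,0.24,0.44],[0,0,0,0.33,0.416,0.24,0.44],[0,0,0,0.33,0.416,0.24,0.44],[0,0,0,0.33,0.416,0.24,0.44]]}}

```text
t: 7.12
position: [0.5494, -0.0362, 0.022]
tcp_rot: [0.962, -0.084, -0.023, 0.258]
contact_force: [-0.3, 2.2, 0.3]
width: 0.0402
```

```bash
python3 - <<'E'
from h import *
o,T=rep();a=pic('wrist','h_wrist');b=pic('top','h_top');s=pic('scene','h_scene')
# knob
x=np.vstack([cv2.resize(a,(480,300)),cv2.resize(b[150:290,230:454],(480,300))])
x=np.hstack([x,cv2.resize(s[90:240,250:330],(320,600))])
cv2.imwrite('pics/h.png',x[:,:,::-1])
E
```

```text
t 7.1167 p [ 0.5494 -0.0362  0.022 ] bay s,lat (np.float64(-0.2135), np.float64(-0.0214)) w 0.0402 F [-0.3  2.2  0.3] q [ 0.08  0.75  1.59 -0.6   1.03  0.62]
toolx [ 0.985 -0.173 -0.   ] yaw -9.99 y [-0.15  -0.853  0.5  ] z [-0.087 -0.493 -0.866]
```

View pics/h.png

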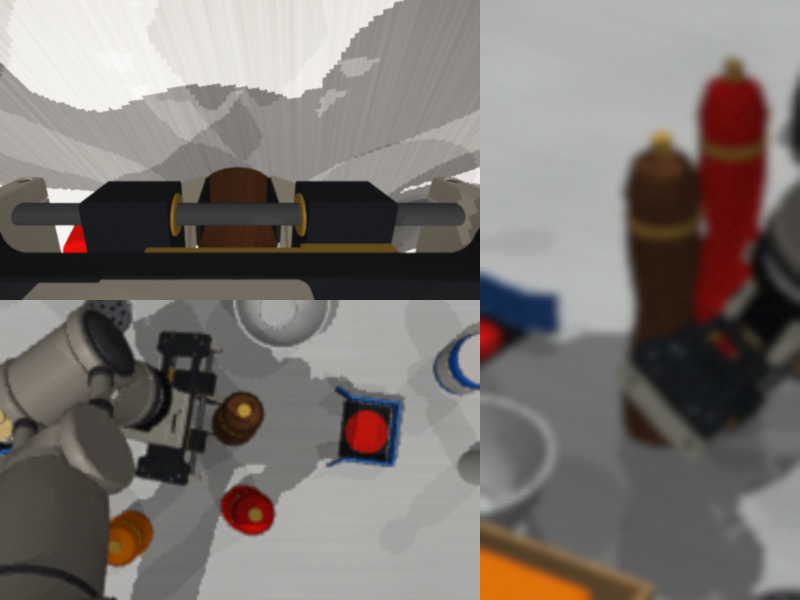

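Call:
{"name": "play_rows", "arguments": {"series": [[0,0,0,0.35,0.416,0.24,0.44],[0,0,0,0.35,0.416,0.24,0.44],[0,0,0,0.35,0.416,0.24,0.44],[0,0,0,0.35,0.416,0.24,0.44],[0,0,0,0.35,0.35,0.2,0.44],[0,0,0,0.35,0.35,0.2,0.44],[0,0,0,0.3,0.26,0.15,0.44],[0,0,0,0,0.09,0.05,0.44]]}}

```text
t: 7.93
position: [0.568, -0.0713, 0.0222]
tcp_rot: [0.962, -0.084, -0.022, 0.258]
contact_force: [-0.8, 3.1, -0.7]
width: 0.0406
```

```bash
python3 - <<'E'
from h import *
o,T=rep();a=pic('wrist','i_wrist');b=pic('top','i_top');s=pic('scene','i_scene')
print('knob h', back('top',(343.6,201.5),.225), bay(back('top',(343.6,201.5),.225)))
x=np.vstack([cv2.resize(a,(480,300)),cv2.resize(b[150:290,230:454],(480,300),interpolation=2)])
x=np.hstack([x,cv2.resize(s[90:240,230:310],(320,600))])
cv2.imwrite('pics/i.png',x[:,:,::-1])
E
```

```text
t 7.9333 p [ 0.568  -0.0713  0.0222] bay s,lat (np.float64(-0.1822), np.float64(0.003)) w 0.0406 F [-0.8  3.1 -0.7] q [ 0.02  0.76  1.55 -0.61  1.03  0.57]
toolx [ 0.985 -0.174  0.001] yaw -10.0 y [-0.151 -0.853  0.5  ] z [-0.086 -0.493 -0.866]
knob h [ 0.54423529 -0.06788336  0.225     ] (np.float64(-0.1814), np.float64(-0.021))
```

View pics/i.png

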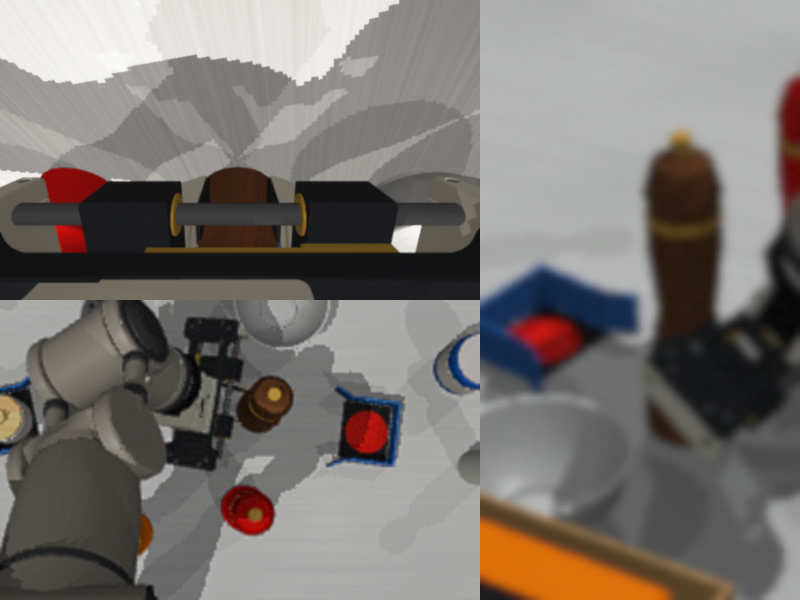

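Call:
{"name": "play_rows", "arguments": {"series": [[0,0,0,0,-0.5,-0.28,0.44],[0,0,0,0,-0.4,-0.25,0.3],[0,0,0,-0.1,0.1,-0.18,0.3],[0,0,0,0,0,0,0.3],[0,0,0,0,0,0,0.3],[0,0,0,0,0.43,0.25,0.3],[0,0,0,0,0.43,0.25,0.3],[0,0,0,0,0.43,0.25,0.3],[0,0,0,0,0.43,0.25,0.3],[0,0,0,0,0.43,0.25,0.3],[0,0,0,0,0.43,0.25,0.3],[0,0,0,0,0.43,0.25,0.3]]}}

```text
t: 9.08
position: [0.5621, -0.0949, 0.0242]
tcp_rot: [0.962, -0.084, -0.023, 0.258]
contact_force: [0.4, 2.9, 1.0]
width: 0.0276
```

```bash
python3 - <<'E'
from h import *
o,T=rep();a=pic('wrist','j_wrist');b=pic('top','j_top');s=pic('scene','j_scene')
x=np.vstack([cv2.resize(a,(480,300)),cv2.resize(b[130:270,270:494],(480,300),interpolation=2)])
x=np.hstack([x,cv2.resize(s[90:240,230:310],(320,600))])
cv2.imwrite('pics/j.png',x[:,:,::-1])
E
```

```text
t 9.0833 p [ 0.5621 -0.0949  0.0242] bay s,lat (np.float64(-0.158), np.float64(0.0013)) w 0.0276 F [0.4 2.9 1. ] q [-0.02  0.75  1.58 -0.63  1.    0.55]
toolx [ 0.985 -0.173  0.   ] yaw -9.98 y [-0.15  -0.853  0.5  ] z [-0.087 -0.492 -0.866]
```

View pics/j.png

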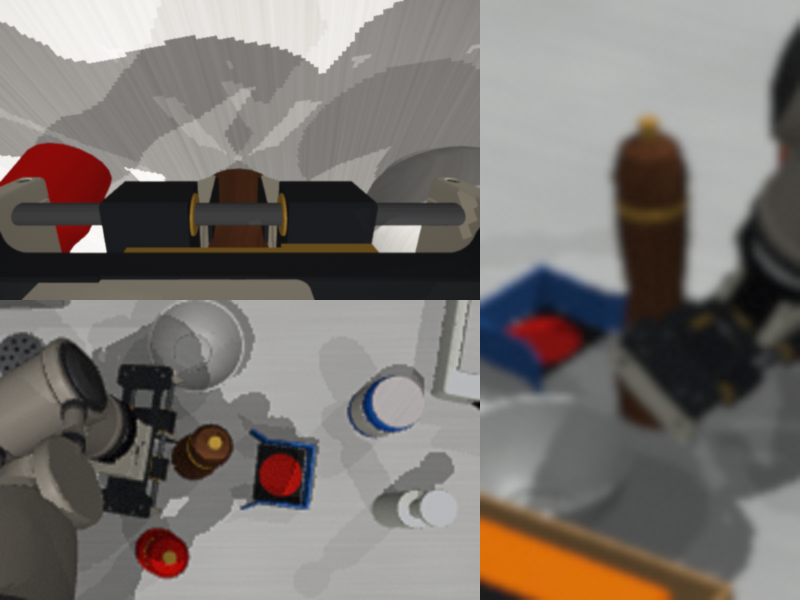

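```bash
python3 - <<'E'
from h import *
w=cv2.cvtColor(cv2.imread('pics/j_wrist.png'),cv2.COLOR_BGR2RGB)
b=w.copy()
for (x,y,r,z,c) in((.431,-.078,.026,.045,(0,255,0)),(.431,-.078,.031,.0,(0,255,255)),(.431,-.078,.031,.045,(0,255,255)),(.705,-.130,.065,.055,(255,0,255))):
    t=np.linspace(0,2*np.pi,60);P=np.c_[x+r*np.cos(t),y+r*np.sin(t),0*t+z]
    cv2.polylines(b,[proj('wrist',P).astype(np.int32)],True,c,1)
cv2.imwrite('pics/j2.png',b[:,:,::-1])
for n,p in(('red',(.431,-.078)),('bowl',(.705,-.130))):print(n,bay(p))
E
```

```text
red (np.float64(-0.1518), np.float64(-0.1307))
bowl (np.float64(-0.1482), np.float64(0.1481))
```

View pics/j2.png

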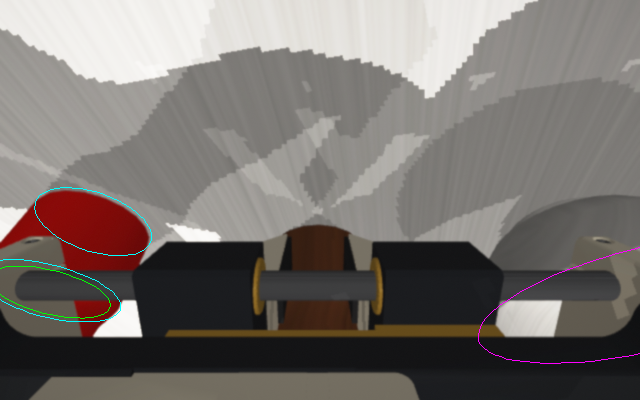

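Call:
{"name": "play_rows", "arguments": {"series": [[0,0,0,0,0.43,0.25,0.3],[0,0,0,0,0.43,0.25,0.3],[0,0,0,0,0.43,0.25,0.3],[0,0,0,0,0.43,0.25,0.3],[0,0,0,0,0.43,0.25,0.3],[0,0,0,0,0.43,0.25,0.3],[0,0,0,0,0.43,0.25,0.3],[0,0,0,0,0.43,0.25,0.3]]}}

```text
t: 9.9
position: [0.5552, -0.134, 0.0241]
tcp_rot: [0.962, -0.084, -0.022, 0.258]
contact_force: [0.6, 2.1, 0.7]
width: 0.0275
```

```bash
python3 - <<'E'
from h import *
o,T=rep();a=pic('wrist','k_wrist');b=pic('top','k_top');s=pic('scene','k_scene')
x=np.vstack([cv2.resize(a,(480,300)),cv2.resize(b[130:270,270:494],(480,300),interpolation=2)])
x=np.hstack([x,cv2.resize(s[90:240,220:300],(320,600))])
cv2.imwrite('pics/k.png',x[:,:,::-1])
E
```

```text
t 9.9 p [ 0.5552 -0.134   0.0241] bay s,lat (np.float64(-0.1182), np.float64(0.0013)) w 0.0275 F [0.6 2.1 0.7] q [-0.09  0.74  1.61 -0.66  0.96  0.51]
toolx [ 0.985 -0.173  0.   ] yaw -9.97 y [-0.15  -0.853  0.5  ] z [-0.087 -0.493 -0.866]
```

View pics/k.png

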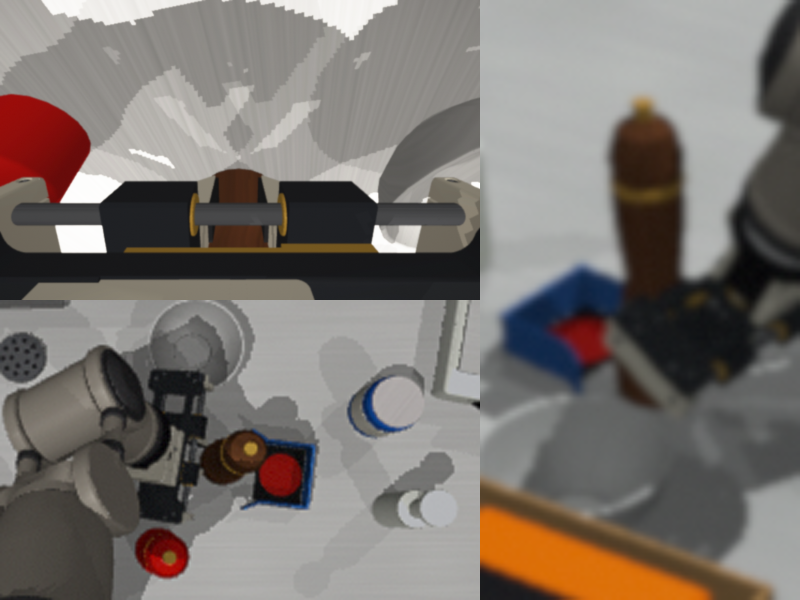

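Call:
{"name": "play_rows", "arguments": {"series": [[0,0,0,0,0.43,0.25,0.3],[0,0,0,0,0.43,0.25,0.3],[0,0,0,0,0.43,0.25,0.3],[0,0,0,0,0.43,0.25,0.3],[0,0,0,0,0.43,0.25,0.3],[0,0,0,0,0.43,0.25,0.3]]}}

```text
t: 10.55
position: [0.55, -0.1634, 0.024]
tcp_rot: [0.962, -0.084, -0.023, 0.258]
contact_force: [0.7, 2.3, 0.1]
width: 0.0277
```

```bash
python3 - <<'E'
from h import *
o,T=rep();a=pic('wrist','l_wrist');b=pic('top','l_top');s=pic('scene','l_scene')
x=np.vstack([cv2.resize(a,(480,300)),cv2.resize(b[130:270,270:494],(480,300),interpolation=2)])
x=np.hstack([x,cv2.resize(s[90:240,220:300],(320,600))])
cv2.imwrite('pics/l.png',x[:,:,::-1])
E
```

```text
t 10.55 p [ 0.55   -0.1634  0.024 ] bay s,lat (np.float64(-0.0884), np.float64(0.0013)) w 0.0277 F [0.7 2.3 0.1] q [-0.14  0.73  1.63 -0.68  0.93  0.48]
toolx [ 0.985 -0.173 -0.   ] yaw -9.97 y [-0.15  -0.853  0.5  ] z [-0.087 -0.493 -0.866]
```

View pics/l.png

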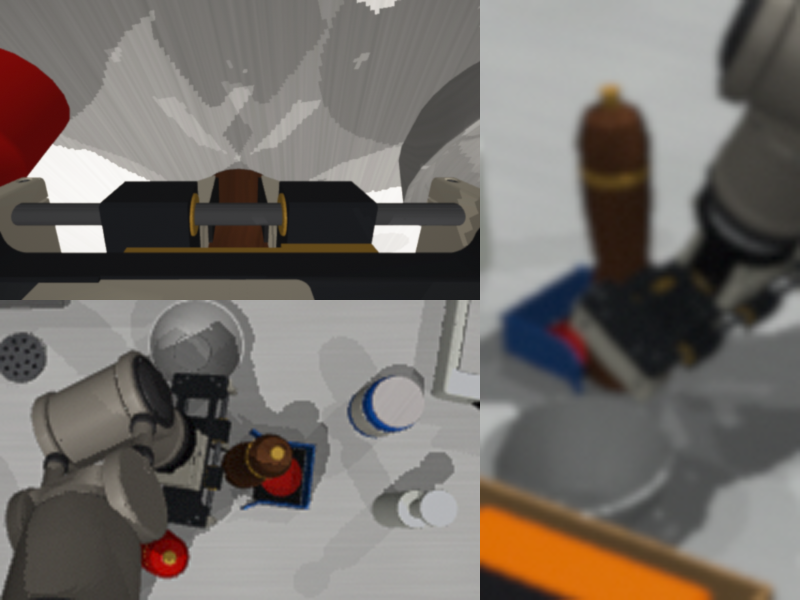

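View pics/l_scene.png

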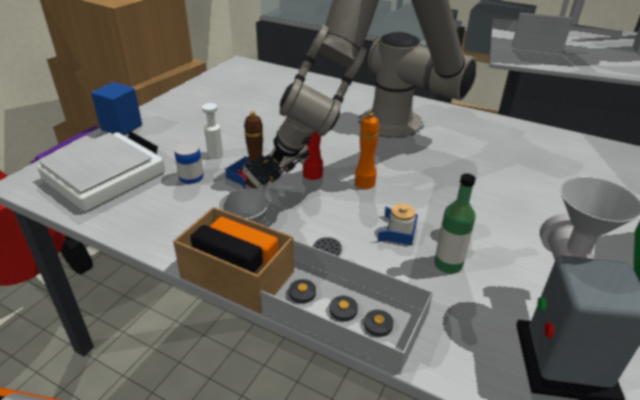

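Call:
{"name": "play_rows", "arguments": {"series": [[0,0,0,0,0.43,0.25,0.3],[0,0,0,0,0.43,0.25,0.3],[0,0,0,0,0.43,0.25,0.3],[0,0,0,0,0.43,0.25,0.3],[0,0,0,0,0.43,0.25,0.3],[0,0,0,0,0.43,0.25,0.3],[0,0,0,0,0.43,0.25,0.3],[0,0,0,0,0.26,0.15,0.3]]}}

```text
t: 11.37
position: [0.5434, -0.2008, 0.0239]
tcp_rot: [0.962, -0.084, -0.023, 0.258]
contact_force: [0.0, 2.5, 0.7]
width: 0.0275
```

```bash
python3 - <<'E'
from h import *
o,T=rep();a=pic('wrist','m_wrist');b=pic('top','m_top');s=pic('scene','m_scene')
x=np.vstack([cv2.resize(a,(480,300)),cv2.resize(b[130:270,270:494],(480,300),interpolation=2)])
x=np.hstack([x,cv2.resize(s[70:220,220:300],(320,600))])
cv2.imwrite('pics/m.png',x[:,:,::-1])
E
```

```text
t 11.3667 p [ 0.5434 -0.2008  0.0239] bay s,lat (np.float64(-0.0503), np.float64(0.0013)) w 0.0275 F [0.  2.5 0.7] q [-0.21  0.72  1.64 -0.7   0.89  0.45]
toolx [ 0.985 -0.173 -0.   ] yaw -9.99 y [-0.15  -0.853  0.5  ] z [-0.087 -0.493 -0.866]
```

View pics/m.png

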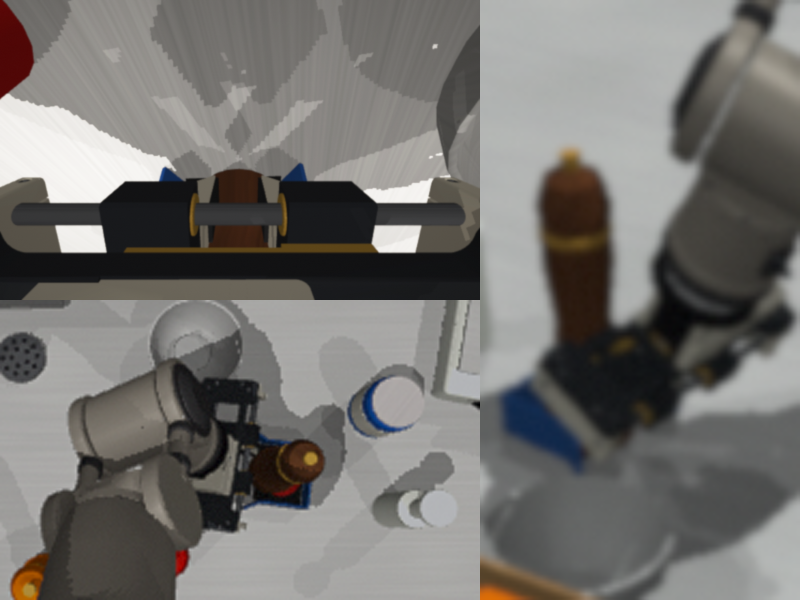

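Call:
{"name": "play_rows", "arguments": {"series": [[0,0,0,0,0.2,0.12,0.3],[0,0,0,0,0.2,0.12,0.3],[0,0,0,0,0.2,0.12,0.3],[0,0,0,0,0.2,0.12,0.3],[0,0,0,0,0.1,0.06,0.3],[0,0,0,0,0.1,0.06,0.3]]}}

```text
t: 12.02
position: [0.5416, -0.2117, 0.0237]
tcp_rot: [0.962, -0.084, -0.022, 0.258]
contact_force: [0.6, 2.7, 1.4]
width: 0.0277
```

Call:
{"name": "play_rows", "arguments": {"series": [[0,0,0,0,0.09,0.05,0.3],[0,0,0,0,0.09,0.05,0.3]]}}

```text
t: 12.18
position: [0.5412, -0.2137, 0.0237]
tcp_rot: [0.962, -0.084, -0.022, 0.258]
contact_force: [-0.4, 3.6, 1.2]
width: 0.0276
```

```bash
python3 - <<'E'
from h import *
rep()
E
```

```text
t 12.1833 p [ 0.5412 -0.2137  0.0237] bay s,lat (np.float64(-0.0373), np.float64(0.0014)) w 0.0276 F [-0.4  3.6  1.2] q [-0.23  0.72  1.65 -0.71  0.88  0.43]
toolx [ 0.985 -0.173  0.   ] yaw -9.96 y [-0.15  -0.853  0.5  ] z [-0.086 -0.493 -0.866]
```

Call:
{"name": "play_rows", "arguments": {"series": [[0,0,0,0,0.09,0.05,0.3],[0,0,0,0,0.09,0.05,0.3]]}}

```text
t: 12.35
position: [0.5409, -0.2157, 0.0238]
tcp_rot: [0.962, -0.084, -0.022, 0.258]
contact_force: [0.5, 2.5, 1.0]
width: 0.0277
```

Call:
{"name": "play_rows", "arguments": {"series": [[0,0,0,0,0.09,0.05,0.3],[0,0,0,0,0,0,0.3]]}}

```text
t: 12.52
position: [0.5406, -0.2169, 0.0238]
tcp_rot: [0.962, -0.084, -0.023, 0.258]
contact_force: [0.2, 2.1, -0.6]
width: 0.0273
```

Call:
{"name": "play_rows", "arguments": {"series": [[0,0,0,0,0.09,0.05,0.3],[0,0,0,0,0,0,0.3]]}}

```text
t: 12.68
position: [0.5406, -0.2174, 0.0237]
tcp_rot: [0.962, -0.084, -0.022, 0.258]
contact_force: [0.1, 4.7, 1.2]
width: 0.0277
```

Call:
{"name": "play_rows", "arguments": {"series": [[0,0,0,0,0.09,0.05,0.3],[0,0,0,0,0,0,0.3]]}}

```text
t: 12.85
position: [0.5407, -0.2178, 0.0237]
tcp_rot: [0.962, -0.084, -0.022, 0.257]
contact_force: [1.0, 8.0, 2.8]
width: 0.028
```

```bash
python3 - <<'E'
from h import *
o,T=rep();a=pic('wrist','n_wrist');b=pic('top','n_top');s=pic('scene','n_scene')
x=np.vstack([cv2.resize(a,(480,300)),cv2.resize(b[160:240,350:478],(480,300),interpolation=2)])
x=np.hstack([x,cv2.resize(s[70:220,220:300],(320,600))])
cv2.imwrite('pics/n.png',x[:,:,::-1])
E
```

```text
t 12.85 p [ 0.5407 -0.2178  0.0237] bay s,lat (np.float64(-0.0332), np.float64(0.0015)) w 0.028 F [1.  8.  2.8] q [-0.24  0.72  1.65 -0.71  0.87  0.43]
toolx [ 0.985 -0.173  0.001] yaw -9.96 y [-0.15  -0.854  0.499] z [-0.086 -0.491 -0.867]
```

View pics/n.png

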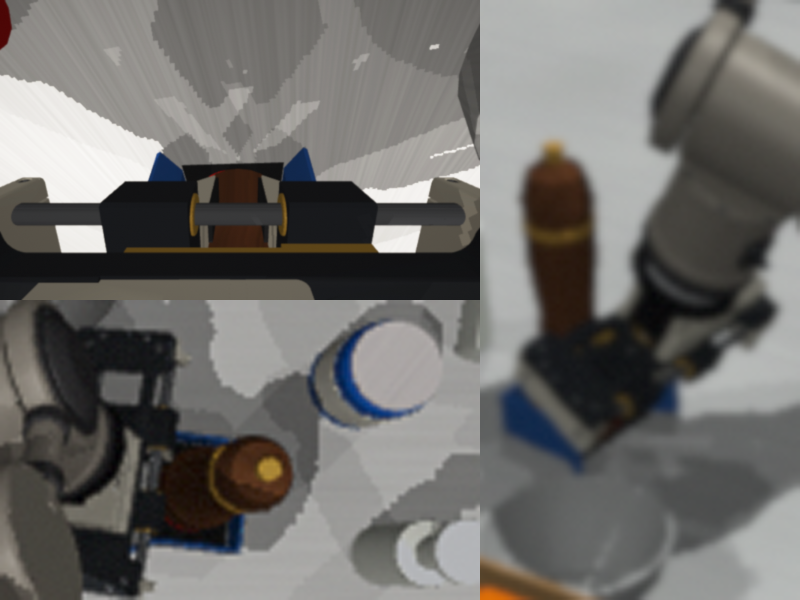

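Call:
{"name": "play_rows", "arguments": {"series": [[0,0,0,0,-0.17,-0.1,0.3],[0,0,0,0,-0.26,-0.15,0.3],[0,0,0,0,-0.43,-0.25,0.3],[0,0,0,0,-0.87,-0.5,0.3],[0,0,0,0,-0.87,-0.5,0.3],[0,0,0,0,-0.87,-0.5,0.3],[0,0,0,0,-0.87,-0.5,0.3],[0,0,0,0,-0.87,-0.5,0.3],[0,0,0,0,-0.43,-0.25,0.3],[0,0,0,0,0,0,0.3]]}}

```text
t: 13.83
position: [0.552, -0.1531, 0.0237]
tcp_rot: [0.962, -0.083, -0.022, 0.258]
contact_force: [0.4, 1.1, 0.6]
width: 0.0275
```

Call:
{"name": "play_rows", "arguments": {"series": [[0,0,0,0,0.5,-0.87,0.3],[0,0,0,0,1.0,-1.73,0.3],[0,0,0,0,1.5,-2.6,0.3],[0,0,0,0,1.5,-2.6,0.3],[0,0,0,0,1.5,-2.6,0.3],[0,0,0,0,1.5,-2.6,0.3],[0,0,0,0,1.5,-2.6,0.3],[0,0,0,0,1.5,-2.6,0.3],[0,0,0,0,1.5,-2.6,0.3],[0,0,0,0,1.5,-2.6,0.3],[0,0,0,0,1.5,-2.6,0.3],[0,0,0,0,0,0,0.3]]}}

```text
t: 14.83
position: [0.5528, -0.1555, 0.3316]
tcp_rot: [0.962, -0.086, -0.017, 0.259]
contact_force: [-0.3, 0.1, 0.1]
width: 0.0278
```

Call:
{"name": "play_rows", "arguments": {"series": [[0,0,0,0,-2.6,-1.5,0.3],[0,0,0,0,-2.6,-1.5,0.3],[0,0,0,0,-2.6,-1.5,0.3],[0,0,0,0,-2.6,-1.5,0.3],[0,0,0,0,-2.6,-1.5,0.3],[0,0,0,0,0,0,0.3],[0,0,0,0,0,0,0.3]]}}

```text
t: 15.42
position: [0.5776, -0.0058, 0.3237]
tcp_rot: [0.962, -0.083, -0.023, 0.258]
contact_force: [-0.2, -0.6, 0.2]
width: 0.0275
```

```bash
python3 - <<'E'
from h import *
o,T=rep();b=pic('top','o_top');s=pic('scene','o_scene')
x=np.vstack([cv2.resize(s,(480,300)),cv2.resize(b,(480,300))])
x=np.hstack([x,np.vstack([cv2.resize(b[180:240,370:434],(320,300),interpolation=2),cv2.resize(s[110:200,200:296],(320,300),interpolation=2)])])
cv2.imwrite('pics/o.png',x[:,:,::-1])
E
```

```text
t 15.4167 p [ 0.5776 -0.0058  0.3237] bay s,lat (np.float64(-0.2484), np.float64(0.0011)) w 0.0275 F [-0.2 -0.6  0.2] q [ 0.12  0.5   1.13 -0.5   1.67  0.28]
toolx [ 0.985 -0.171 -0.001] yaw -9.85 y [-0.148 -0.853  0.5  ] z [-0.086 -0.493 -0.866]
```

View pics/o.png

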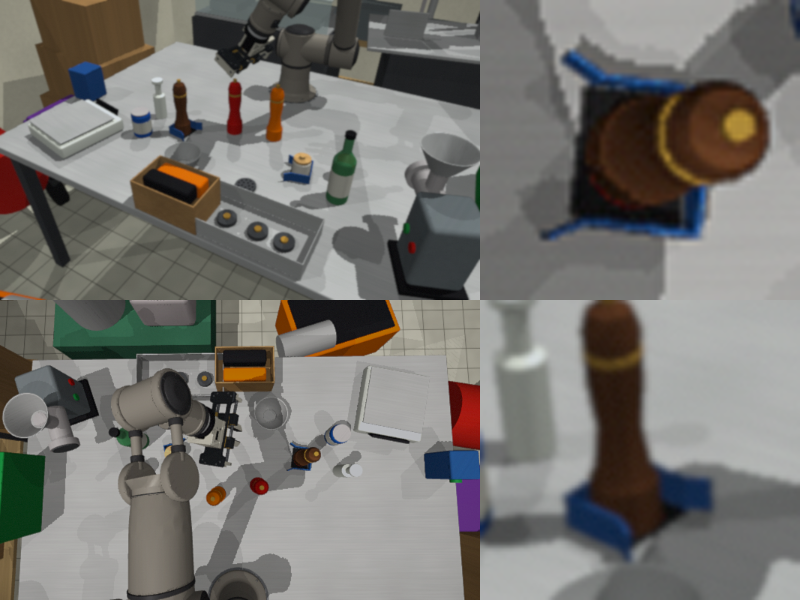

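```bash
python3 - <<'E'
from h import *
p=back('top',(421.6,204.6),.225);print('knob',p.round(4),bay(p))
a=cv2.imread('pics/a_top.png');b=cv2.imread('pics/o_top.png')
# template shifts
for n,(u,v,r) in dict(bowl=(361,150,24),can=(450,180,18),stomper=(465,228,20),red=(346,248,15),orange=(287,262,16)).items():
    t=a[v-r:v+r,u-r:u+r];s=b[v-r-6:v+r+6,u-r-6:u+r+6];m=cv2.minMaxLoc(cv2.matchTemplate(s,t,cv2.TM_CCOEFF_NORMED));print(n,round(m[1],2),np.array(m[3])-6)
E
```

```text
knob [ 0.5359 -0.252   0.225 ] (np.float64(0.0014), np.float64(0.0028))
bowl 0.48 [0 0]
can 0.98 [0 0]
stomper 0.61 [0 0]
red 0.91 [0 0]
orange 0.96 [0 0]
```

The knob measures 1.4 mm past the home line and 2.8 mm off the bay's centre line. That's inside the limits and agrees with the contact with the back stop. The five neighbours I compared haven't shifted, so I'm handing in.

```bash
python3 - <<'E'
from h import *
print(manip.sign_off())
E
```

```text
the job is handed in; nothing more can be done
None
```

The brown pepper mill is standing upright in the empty right bay, against the back stop, and the job is handed in at about 15.5 s of the 64 s. I pushed it at its foot, about 28 mm above the worktop, with both fingertips part-open and the gripper leaned back 30°. The path ran diagonally onto the bay's centre line and then straight in. I didn't grip or lift it.

- **Position:** the top camera puts the knob 1.4 mm past the home line and 2.8 mm off the centre line, against limits of 6 and 12 mm. The push force rose from about 2.5 N to 8 N at the back stop, which fits the mill being fully home.
- **Upright:** it looked upright in the pictures taken between pushes. I did not measure its tilt separately, but the knob standing over the home spot agrees with it being upright.
- **Neighbours:** comparing the top pictures before and after showed no shift for the bowl, salt can, stomper and the red and orange mills. The bowl and stomper matches were weak (0.48 and 0.61), possibly because the arm's shadow changed.
- **Not compared this way:** I did not compare the salt pot, oil bottle, spice jar or mincer plate. The arm stayed clear of them by my estimates.
- **Robot:** it finished at 0.32 m height, clear of everything, with the force reading near zero.

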